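# Index, lock and photograph a rock core on a carousel imaging stand

## Robot

A 6-joint arm with a two-finger parallel gripper is mounted at the origin on the work surface. World frame = base frame: x ahead of the robot, y to its left, z up, the work surface at z = 0. Lengths are in mm, angles in rad, forces in N, time in s.
With the tool pointing down it reaches from about 300 to 950 mm from the base axis. Payload 3.1 kg.
Tool frame: the origin (TCP) lies at the very end of the fingers, on their centre line; the grasp point (between the pads) lies 19 mm behind it; z points along the fingers, y is the line along which they close (so a half turn about z gives the same grasp; the last joint's range is limited). The gripper opens to 85 mm and grips with 20 to 120 N. Pads are 22 mm wide; open, the fingers measure 114 mm over their backs; the gripper's body (76 mm by 85 mm) begins 54 mm behind the grasp point. The pads swing forward as they close: fully open they stand 13 mm farther back than shut.
Start: joints at [-1.358, 0.308, 1.634, -0, 1.2, -0.07], TCP at [174.376, -600.187, 231.272] pointing down, gripper open.
Joint ranges: [-3.06, 3.06], [-0.79, 1.96], [0.05, 2.63], [-1.19, 4.34], [0.05, 2.64], [-2.94, 2.94]. Speed limits (rad/s): [2.79, 2.79, 3.14, 3.14, 3.14, 3.14].

## Interface

Orientations are given as a 3x3 rotation matrix whose columns are the frame's x, y, z axes.
In Python, from station import env gives the robot as it stands.
- The arm moves only by the shell command python3 -m creep 'ROWS' [FORCE]. ROWS is a JSON object of lists of equal length, an entry for each row: "offset": the shift along the tool's x, y, z in cm, a list of three; "rotation": the turn, a rotation vector about the tool's x, y, z in degrees, a list of three; "hand": the closure, from 0 (fully open) to 1 (shut). In form: {"offset": [[tx, ty, tz], ...], "rotation": [[wx, wy, wz], ...], "hand": [hand, ...]}. A call has 1 to 5 rows; each row shifts and turns the commanded pose from where the row before left it, along the tool's axes as they then stand; what a row does not reach is not made up. A row lasts 1/12 s, in which the tool goes at most 41.7 mm and 7.16 degrees, less where a joint would pass 70% of its speed; a pose out of reach is approached as far as the arm can. A call with a gripper value outside its range is refused whole. The fingers move at their own pace and stop on an object; FORCE is the grip in N (left out, the last holds). Time passes only in rows, so rows that do not move let the fingers close. It gives the time, the measured TCP pose, the force, the opening and the grip force at its end, in the units of the state.
- env.get_state(): the state, without advancing time (a new reading comes with each control period).
- env.get_image(name): name is "scene" or "top" or "wrist"; returns the picture (420x560x3 uint8, red, green, blue); there is no depth.
- env.camera_model(name): a dict with "intrinsics" (3x3 intrinsics, pixels), "extrinsics" (4x4, takes a point from camera to world coordinates); the wrist camera has in their place "mount" (4x4, takes a point from camera to tool coordinates, whose origin is the TCP and whose axes are the flange's). Camera axes: x right, y down, z forward; pixel columns grow to the right and rows downward; lengths in mm; the calibration is good to about 2 mm. A picture is of the moment at which its call begins: read the wrist's pose just before it. camera_model takes no time and is no camera call.
- env.job_done(): hands the job in; it is judged then, once.
Trained networks look in the newest picture that a camera, given by its name, has taken for a name from the list of things; names that differ only in an ending like _2 or _b are one class to them, and where a whole thing is asked for, a point or a joint stands for the part that bears it (a point fixed in the world has none). Each returns a list of dicts, best first, with "p" (0 to 1); they miss things now and then, are a little off and sometimes report something else, mostly with a low value. They report only what shows in the picture. A call takes as long as a camera call. They do not tell look-alikes from the thing itself.
- env.outline_of(target, camera): "pixels" (420x560 bool, what is visible of it) and "uv" ([column, row] in pixels, amid what is visible of it).
- env.tip_of(target, camera): "uv" ([column, row] in pixels: a listed point, or the origin of a listed thing).
The state is a dict: "t": time; "joints": joint angles; "qd": joint speeds; "joint_torque": joint torques, N m; "eef_pos": TCP position; "ee_rot": TCP orientation; "wrist_force": force on the tool from outside, world axes, zero at the start; "torque": the same for the moment, N m; "opening": opening from 0.0 (shut) to 1.0 (fully open); "finger_force": force on a finger pad.
Only numpy, scipy, OpenCV 4.12 (cv2) and the standard library are available. Lean on these libraries where they do the work, as an engineer would, in place of code of your own. Each camera call takes 0.05 s, during which the arm holds its last target. There are 200 camera calls.

## Task

Turn the specimen carousel until the one tall rock core stands in its click stop straight in front of the camera lens. Then lock the carousel there: take the lock pin with the tall black knob out of the wooden pin block and push it fully home through the rim slot into the base, and only after that press the round button on the camera's trigger box to take the picture. Let go of everything at the end and leave the other pins, tools and samples where they are.

Things in the scene. Friction and masses are not known exactly. Their poses are not given: they have to be found in the camera images.
- stand: Fixed imaging stand; origin on the table, on the carousel's vertical axis, z up. +x points to the camera, -x to the locking lug on the robot's side. Round base 84 mm radius. Horizontal camera: ring light 54 mm across, its face 143 mm from the axis; reaches to x = 245 mm, 117 mm high. The click stop's spring roller and bracket stand outside the rim at 60 deg (from +x to +y), to 200 mm, 60 mm high.
- carousel (a joint): Carousel angle (rad), anticlockwise from above, endless both ways; 0 or any full turn: tall core in front of the lens. Click stops every 60 deg from 0: a spring roller drops into a rim slot and pulls the disc exactly in when within about 5 deg; elsewhere it stays where it is left. About 10 N sideways on a post pushes it out of a stop. Starts anywhere.
- disc (a point): Centre of the carousel disc's top face, 58 mm above the table. Disc 240 mm across, 12 mm thick; six radial rim slots 14 mm wide, from the rim in to 100 mm from the axis, mouths flared to 30 mm, one outboard of each specimen cup. Cups 38 mm across, 12 mm high, 66 mm from the axis; a dark hub, 60 mm across and 20 mm high. Low stubs (to 82 mm above the table) in four cups, one cup empty.
- post (a point): Middle of one of the disc's six upright finger posts (steel, 12 mm thick, from 58 to 98 mm above the table, 92 mm from the axis, midway between cups). In the stand's frame they stand at carousel angle + 30 deg + any multiple of 60 deg; this one at + 30 deg. The carousel is pushed round by them with shut fingers.
- core (a point): The middle of the tall rock core (25 mm thick, from 68 to 108 mm above the table) that stands fixed in a cup of the carousel, 66 mm from the axis. The only tall specimen.
- focus (a point): Point on the lens axis where the core has to stand: fixed to the stand, 66 mm from the carousel's axis on the camera's side, 90 mm above the table.
- bore (a point): On the axis of the vertical bore in the stand's lug, at the height of the disc's top (58 mm above the table), 108 mm from the carousel's axis. Lug: 44 mm square block, 44 mm high; through bore 14 mm, mouth chamfered 1.5 mm. At a click stop a rim slot lies exactly over the bore; the pin goes down through slot and bore until its collar rests on the disc.
- lockpin_mid (a point): Lock pin: its centre half-way up (78 mm in all), at the underside of its collar; z along the pin, up. Below: steel shank 12 mm thick, 39 mm long, last 4 mm tapered to 8 mm. Above: collar 26 mm across, 5 mm thick, then a black round knob 22 mm thick from 5 to 39 mm above this point. 90 g. At first it hangs loose in the block, collar on the block's top. Fully home, this point lies on bore.
- pinblock: Fixed wooden block, 150 mm (its x) by 56 mm (its y) by 50 mm high, origin under its centre. Three 16 mm holes 48 mm apart along its x hold the lock pin, the plain drift and the plug, in any order.
- drift: A plain steel drift, 12 mm thick and 100 mm tall without collar, standing in the pin block on the table; origin at its foot. Bystander.
- plug: A steel plug with a low round brass head (27 mm across, 9 mm high, top 59 mm above the table) in the pin block; origin at the foot of its shank, 11 mm above the table. Bystander.
- trigger (a joint): The trigger button's travel (m): 0 up, 0.006 fully down (springs back; about 5 N pushes it down).
- trigger_top (a point): Centre of the top face of the round grey button (30 mm across), about 67 mm above the table, on a white box 110 by 85 by 45 mm; pressed straight down. The only push button on the box.
- brush: Brush lying on the bench on the robot's side of the stand, 140 mm long, 20 mm high; origin under its centre. Bystander.
- hammer: Hammer lying on the bench, 250 mm long, 26 mm high; origin under the middle. Bystander.
- jar: White jar, 64 mm across and 85 mm high; origin at its foot. Bystander.
- rock: Loose rock sample, 50 by 42 by 32 mm; origin under its centre. Bystander.
- corestub: Short loose core stub standing on the bench, 25 mm thick and 30 mm high; origin at its foot. Bystander.
Not all that is in view belongs to the job. What is shaped like the part that bears lockpin_mid but pink or purple is not meant. Leave any orange look-alike of the part that bears trigger alone.

How it is judged:
By the outcome, as a careful person would: the job done as asked, in the order asked, and still so for the second after the job is handed in, with the robot touching nothing.
It also fails if it takes over 72 s, if anything falls off the work surface, if the arm or the gripper's body presses on something with over 40 N, if the wrist force passes 120 N, or if a joint passes its speed limit or range.

## Working session

There is one attempt and no reset: what is moved stays moved. The work goes in short steps, Python scripts to look and compute and a shell command to move; the robot and the scene stay as the last step left them, time stands still between calls to the robot, and variables do not carry over. Pictures are saved under pics/ and viewed, at most 10 in all, crops included, and the job is handed in when it is done.

```bash
mkdir -p pics
cat > h.py <<'E'
import numpy as np, cv2
from station import env
def snap(c,f):
    s=env.get_state(); im=env.get_image(c); cv2.imwrite('pics/'+f,im[:,:,::-1]); return s,im
def cam(c,s=None):
    m=env.camera_model(c); K=np.array(m['intrinsics'])
    if 'extrinsics' in m: T=np.array(m['extrinsics'])
    else:
        s=s or env.get_state(); W=np.eye(4); W[:3,:3]=s['ee_rot']; W[:3,3]=s['eef_pos']; T=W@np.array(m['mount'])
    return K,T
def at_z(uv,z,c,s=None):
    K,T=cam(c,s); d=T[:3,:3]@np.linalg.solve(K,[uv[0],uv[1],1.]); o=T[:3,3]
    return o+d*(z-o[2])/d[2]
def proj(p,c,s=None):
    K,T=cam(c,s); q=K@(T[:3,:3].T@(np.array(p)-T[:3,3])); return q[:2]/q[2]
def rel(p,s=None):
    "cm in tool axes from TCP to p"
    s=s or env.get_state(); return np.array(s['ee_rot']).T@(np.array(p)-s['eef_pos'])/10
E
python3 - <<'E'
from h import *
np.set_printoptions(precision=1,suppress=True)
s,a=snap('scene','s0.png')
s,b=snap('top','t0.png')
cv2.imwrite('pics/st0.png',cv2.resize(np.vstack([a,b])[:,:,::-1],(560,840))[:,:,::-1][:,:,::-1])
for n,z in [('stand',0),('disc',58),('core',88),('lockpin_mid',50),('pinblock',0),('drift',0),('plug',11),('trigger_top',67),('brush',0),('bore',58),('focus',90),('hammer',0),('jar',0)]:
    for c in ('top','scene'):
        for r in env.tip_of(n,c)[:3]: print(n,c,round(r['p'],2),np.array(r['uv']),at_z(r['uv'],z,c)[:2])
print(np.array(s['ee_rot']),s['t'])
E
```

```text
stand top 0.83 [310.3 203.5] [575.8 -53.1]
disc top 0.74 [312.2 202.2] [570.5 -55.7]
disc scene 0.66 [260.  235.5] [567.3 -59.5]
core top 0.78 [331.3 196.5] [ 582.1 -109.3]
core scene 0.61 [246.5 237.2] [ 583.2 -110.7]
lockpin_mid top 0.67 [367.9 188.8] [ 611.7 -223.2]
lockpin_mid top 0.66 [384.7 219.5] [ 519.  -270.1]
lockpin_mid top 0.6 [436.2 221.6] [ 512.2 -421.3]
lockpin_mid scene 0.73 [148.8 270.1] [ 504.9 -352.3]
lockpin_mid scene 0.51 [117.4 289. ] [ 520.9 -441.2]
lockpin_mid scene 0.43 [179.  256.4] [ 504.1 -268. ]
pinblock top 0.86 [409.2 239. ] [ 464.2 -355.3]
pinblock scene 0.66 [142.3 276. ] [ 460.9 -358.9]
drift top 0.42 [408.4 256.8] [ 409.9 -350.5]
drift scene 0.73 [294.2 187.2] [372.3 202.4]
drift scene 0.43 [391.2 228.5] [707.  296.7]
plug top 0.44 [408.8 241.2] [ 456.9 -350.4]
plug scene 0.49 [145.4 274.1] [ 471.  -352.9]
trigger_top top 0.65 [130.8 270.1] [372.5 471.5]
trigger_top top 0.51 [184. 220.] [517.9 321.5]
trigger_top scene 0.62 [359.7 141.6] [366.6 482.4]
trigger_top scene 0.48 [358.6 177.4] [526.6 330.3]
brush top 0.85 [342.9 270. ] [ 370.4 -150.2]
brush top 0.55 [335.2 193. ] [ 608.7 -131.2]
brush scene 0.95 [194.5 232.3] [ 383. -163.]
bore top 0.65 [305.5 238.7] [462.4 -34.9]
bore scene 0.76 [246.9 214. ] [466.7 -35.4]
bore scene 0.41 [149.2 270.1] [ 514.3 -354.2]
focus top 0.64 [319.2 178. ] [636.4 -75. ]
focus top 0.32 [346.1 268.4] [ 376.4 -147.1]
focus scene 0.63 [270.8 238.8] [627.8 -66. ]
hammer top 0.86 [402.8 168.7] [ 685.2 -344.7]
hammer scene 0.73 [191.  329.1] [ 694.8 -342.7]
jar top 0.94 [197.6 157.7] [724.8 303.3]
jar top 0.65 [308.  238.1] [468.  -44.9]
jar scene 0.9 [392.1 230.2] [714.  293.2]
[[ 1.   0.3 -0. ]
 [ 0.3 -1.   0. ]
 [ 0.  -0.  -1. ]] 0.05
```

View pics/s0.png

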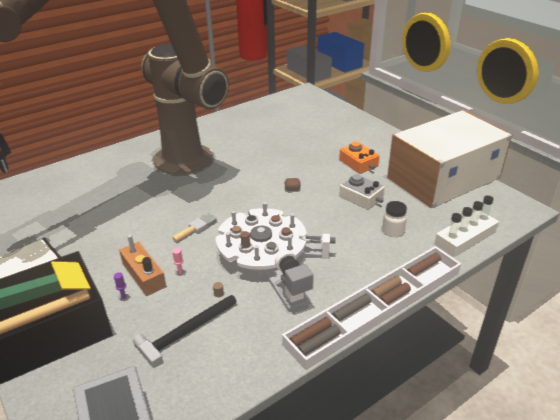

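View pics/t0.png

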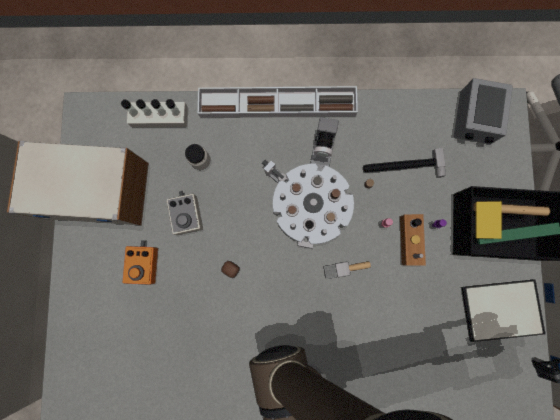

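The two views show the disc at top (313,203), with the tall core at scene (246,238) and top (332,196). Three things have the lock pin's shape:
- the black knob in the block, scene (147,265), top (417,222)
- pink, scene (178,258), top (388,222)
- purple, scene (119,284), top (440,223)

By the description I choose the black one. There are two button boxes: grey at top (184,220) and orange at (137,270). I choose the grey one.

Run:
```python
from h import *
np.set_printoptions(precision=3,suppress=True)
s=env.get_state(); print(np.array(s['ee_rot'])); print(rel([450,-110,330])); print(np.array(env.camera_model('wrist')['mount']),env.camera_model('wrist')['intrinsics'])
a=cv2.imread('pics/s0.png')[225:315,85:205]; b=cv2.imread('pics/t0.png')[150:270,260:460]
a=cv2.resize(a,(480,360),interpolation=3); b=cv2.resize(b,(600,360),interpolation=3)[:,240:]
b=cv2.resize(cv2.imread('pics/t0.png')[195:275,375:455],(320,360)[:1]+(320,));b=cv2.copyMakeBorder(b,0,40,0,0,0)
cv2.imwrite('pics/crop.png',np.hstack([a,b]))
```

```text
[[ 0.96   0.279 -0.   ]
 [ 0.279 -0.96   0.   ]
 [-0.    -0.    -1.   ]]
[ 40.146 -39.378  -9.872]
[[   0.      -0.957   -0.289   73.096]
 [   1.      -0.       0.001    0.575]
 [  -0.      -0.289    0.957 -142.538]
 [   0.       0.       0.       1.   ]] [[341.01    0.    276.257]
 [  0.    341.01  211.294]
 [  0.      0.      1.   ]]
```

View pics/crop.png

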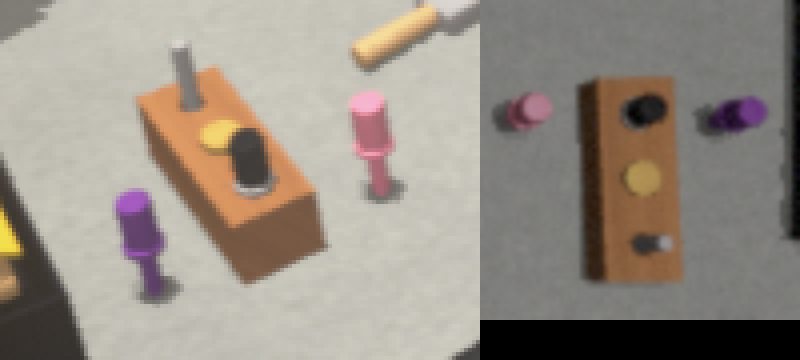

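The crop confirms the choice: the black-knobbed pin stands at one end of the wooden block, next to the brass plug, with the drift at the far end. The pink and purple copies stand loose on the bench.

```bash
R='[0,0,0]'
python3 -m creep '{"offset":[[3,-2.6,-0.7],[3,-2.6,-0.7],[3,-2.6,-0.7],[3,-2.6,-0.7],[3,-2.6,-0.7]],"rotation":[[0,0,0],[0,0,0],[0,0,0],[0,0,0],[0,0,0]],"hand":[0,0,0,0,0]}'
python3 -m creep '{"offset":[[3,-2.6,-0.7],[3,-2.6,-0.7],[3,-2.6,-0.7],[3,-2.6,-0.7],[3,-2.6,-0.7]],"rotation":[[0,0,0],[0,0,0],[0,0,0],[0,0,0],[0,0,0]],"hand":[1,1,1,1,1]}'
python3 -m creep '{"offset":[[3,-2.6,-0.7],[3,-2.6,-0.7],[3,-2.6,-0.7],[3,-2.6,-0.7]],"rotation":[[0,0,0],[0,0,0],[0,0,0],[0,0,0]],"hand":[1,1,1,1]}'
python3 -m creep '{"offset":[[0,0,0],[0,0,0],[0,0,0],[0,0,0],[0,0,0]],"rotation":[[0,0,6.8],[0,0,6.8],[0,0,6.8],[0,0,6.8],[0,0,0]],"hand":[1,1,1,1,1]}'
python3 - <<'E'
from h import *
np.set_printoptions(precision=1,suppress=True)
s,a=snap('wrist','w0.png')
for n,z in [('disc',58),('core',88),('post',78),('lockpin_mid',50),('bore',58),('focus',90)]:
    for r in env.tip_of(n,'wrist')[:7]: print(n,round(r['p'],2),np.array(r['uv']),at_z(r['uv'],z,'wrist',s)[:2])
for n,z in [('core',88),('lockpin_mid',72)]:
    for r in env.outline_of(n,'wrist')[:3]: print(n,round(r['p'],2),np.array(r['uv']),at_z(r['uv'],z,'wrist',s)[:2])
E
```

```text
t: 1.82
eef_pos: [282.7, -432.0, 266.6]
ee_rot: [[0.961, 0.278, 0.0], [0.278, -0.961, -0.0], [0.0, 0.0, -1.0]]
wrist_force: [1.9, -0.1, 0.2]
opening: 1.001
finger_force: 0.0
t: 2.23
eef_pos: [390.6, -265.1, 302.0]
ee_rot: [[0.96, 0.279, 0.001], [0.279, -0.96, -0.001], [0.001, 0.001, -1.0]]
wrist_force: [1.2, -0.2, 0.1]
opening: 0.3
finger_force: 0.0
t: 2.57
eef_pos: [476.8, -131.6, 330.0]
ee_rot: [[0.96, 0.279, 0.001], [0.279, -0.96, -0.0], [0.001, 0.001, -1.0]]
wrist_force: [1.4, -0.8, -0.2]
opening: 0.001
finger_force: 0.0
t: 2.98
eef_pos: [476.2, -133.1, 329.4]
ee_rot: [[0.981, -0.192, 0.0], [-0.192, -0.981, -0.0], [0.0, 0.0, -1.0]]
wrist_force: [-0.3, 0.1, 0.9]
opening: 0.001
finger_force: 0.0
disc 0.96 [196.7 106.6] [567.7 -58. ]
core 0.93 [241.   72.5] [ 590.5 -118.8]
post 0.73 [233.7  27.2] [ 635.7 -120.3]
lockpin_mid 0.92 [515.7  98.1] [ 505.4 -426.5]
lockpin_mid 0.8 [383.3 121.5] [ 508.7 -271.1]
lockpin_mid 0.77 [458.2 108.7] [ 506.4 -359.7]
bore 0.95 [203.6 197.7] [460.4 -38.3]
focus 0.96 [184.7  38.4] [632.6 -70. ]
focus 0.64 [330.6  24.7] [ 616.6 -217.1]
core 0.7 [195.8  99. ] [574.  -65.5]
lockpin_mid 0.95 [467.2 110. ] [ 505.2 -358.5]
lockpin_mid 0.72 [387.9 120.8] [ 510.5 -269.8]
lockpin_mid 0.7 [524.4  97.5] [ 506.5 -421.5]
```

View pics/w0.png

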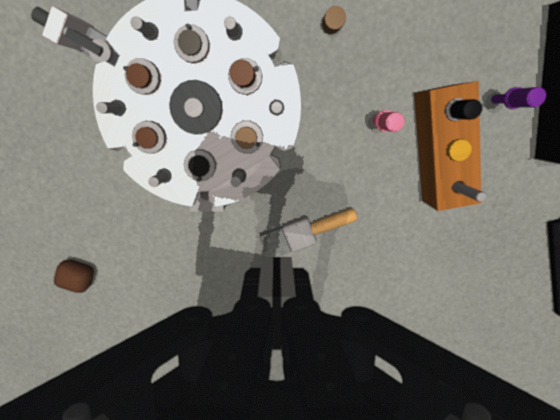

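Run:
```python
from h import *
np.set_printoptions(precision=1,suppress=True)
s=env.get_state(); c=np.array([568.5,-57.5])
for uv,z in [((278,107),98),((232,24),96),((140,24),98),((101,107),98),((155,181),98),((238,176),90),((241,72),88)]:
    p=at_z(uv,z,'wrist',s)[:2]-c; print(p,np.hypot(*p),np.degrees(np.arctan2(p[1],p[0]))%60)
print(rel([512,23,170]),s['joints'][5])
a=cv2.imread('pics/s0.png')[195:285,205:345]
cv2.imwrite('pics/crop2.png',cv2.resize(a,None,fx=5,fy=5,interpolation=3))
```

```text
[-19.5 -93. ] 95.02666186973995 18.161236346420537
[ 66.1 -63.2] 91.48524108734388 16.28240425795024
[82.9 25.3] 86.63795488164271 17.001436406561087
[15.8 89.1] 90.52151813614122 19.93985048165672
[-70.9  56.5] 90.67001240915037 21.420148798900243
[-84.3 -34.4] 91.0663577328135 22.182843523189916
[ 22.3 -61.7] 65.57025726767253 49.884072582434996
[  0.5 -16.1  15.9] 1.4007591207790473
```

View pics/crop2.png

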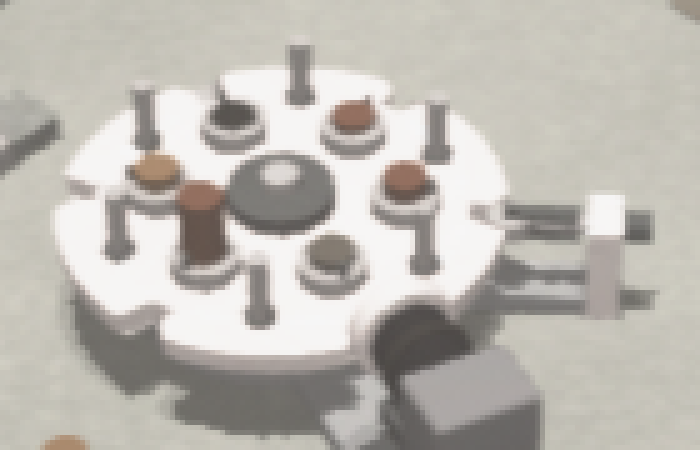

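The crop shows the one tall core (red-brown, crop (203,225)), one cup away from the lens. The carousel is at about -60°, so I push it +60° anticlockwise.

```bash
python3 -m creep '{"offset":[[0.1,-3.2,2.4],[0.1,-3.2,2.4],[0.1,-3.2,2.4],[0.1,-3.3,2.4],[0.1,-3.2,2.4]],"rotation":[[0,0,0],[0,0,0],[0,0,0],[0,0,0],[0,0,0]],"hand":[1,1,1,1,1]}' >/dev/null
python3 -m creep '{"offset":[[0,0,1],[0,0,1],[0,0,1],[0,0,1],[0,0,0]],"rotation":[[0,0,7.1],[0,0,7.1],[0,0,7.1],[0,0,7.1],[0,0,7.1]],"hand":[1,1,1,1,1]}' >/dev/null
python3 -m creep '{"offset":[[0,0,0],[0,0,0]],"rotation":[[0,0,7.1],[0,0,0]],"hand":[1,1]}'
python3 - <<'E'
from h import *
print(rel([512.3,22.8,67]))
E
```

```text
t: 4.43
eef_pos: [511.7, 23.6, 169.0]
ee_rot: [[0.592, -0.806, -0.001], [-0.806, -0.592, 0.0], [-0.0, 0.0, -1.0]]
wrist_force: [0.8, -0.1, 0.3]
opening: -0.002
finger_force: 0.0
[ 1.07443064e-01 -7.95447567e-03  1.01955014e+01]
```

```bash
python3 -m creep '{"offset":[[0.1,0,3.4],[0,0,3.4],[0,0,3.4],[0,0,0]],"rotation":[[0,0,0],[0,0,0],[0,0,0],[0,0,0]],"hand":[1,1,1,1]}'
python3 -m creep '{"offset":[[0.05,1.02,0],[0.05,1.02,0],[0.05,1.02,0],[0.05,1.02,0]],"rotation":[[0,0,-6],[0,0,-6],[0,0,-6],[0,0,-6]],"hand":[1,1,1,1]}'
python3 -m creep '{"offset":[[0.05,1.02,0],[0.05,1.02,0],[0.05,1.02,0],[0.05,1.02,0],[0,0,0]],"rotation":[[0,0,-6],[0,0,-6],[0,0,-6],[0,0,-6],[0,0,0]],"hand":[1,1,1,1,1]}'
cat > ang.py <<'E'
from h import *
np.set_printoptions(precision=1,suppress=True)
s=env.get_state(); c=np.array([568.5,-57.5]); e=np.array(s['eef_pos'])[:2]-c
print('finger',np.hypot(*e),np.degrees(np.arctan2(e[1],e[0]))%360, 'F',s['wrist_force'])
for k in ('top','scene','wrist'):
    s,_=snap(k,'tmp_%s.png'%k)
    for r in env.tip_of('core',k)[:2]:
        p=at_z(r['uv'],88,k,s)[:2]-c; print(k,r['p'],r['uv'],p,np.hypot(*p),'carousel',np.degrees(np.arctan2(p[1],p[0]))+10.8)
E
python3 ang.py
```

```text
t: 4.77
eef_pos: [506.2, 22.9, 61.2]
ee_rot: [[0.596, -0.803, -0.013], [-0.803, -0.596, 0.001], [-0.008, 0.011, -1.0]]
wrist_force: [-2.2, 1.3, -0.6]
opening: 0.002
finger_force: 0.0
t: 5.1
eef_pos: [484.9, -4.8, 67.8]
ee_rot: [[0.873, -0.487, -0.001], [-0.487, -0.873, 0.004], [-0.003, -0.003, -1.0]]
wrist_force: [1.4, 7.1, -4.3]
opening: -0.003
finger_force: 3.4
t: 5.52
eef_pos: [473.2, -47.0, 68.7]
ee_rot: [[0.996, -0.095, 0.001], [-0.095, -0.996, -0.0], [0.001, 0.0, -1.0]]
wrist_force: [-0.7, -0.1, -0.1]
opening: 0.0
finger_force: 0.0
finger 95.893157141496 173.69986945362623 F [-0.7 -0.1 -0.1]
top 0.93 [319.8, 180.0] [ 62.4 -19.3] 65.29542709350964 carousel -6.398473475462584
top 0.61 [410.1, 257.2] [-161.2 -270.8] 315.190816130161 carousel -109.95975768953036
scene 0.79 [265.4, 243.7] [ 64.9 -29.2] 71.18018802267582 carousel -13.38653982638871
scene 0.41 [292.8, 188.3] [-91.  174.9] 197.17126374109083 carousel 128.2833760033154
```

```bash
python3 -m creep '{"offset":[[0.01,0.5,0],[0.01,0.5,0],[0.01,0.5,0],[0,0,0]],"rotation":[[0,0,-3],[0,0,-3],[0,0,-3],[0,0,0]],"hand":[1,1,1,1]}'
python3 ang.py
```

```text
t: 6.15
eef_pos: [473.1, -61.2, 67.5]
ee_rot: [[0.998, 0.06, 0.001], [0.06, -0.998, -0.0], [0.001, 0.0, -1.0]]
wrist_force: [-0.0, -1.0, -0.5]
opening: -0.003
finger_force: 0.0
finger 95.51798494542142 182.2444803113432 F [-0.  -1.  -0.5]
top 0.62 [316.4, 179.1] [65.1 -9.5] 65.78198783742263 carousel 2.519859544083504
scene 0.57 [268.7, 241.9] [ 64.2 -18.5] 66.75762017096004 carousel -5.258113423954658
```

View pics/tmp_wrist.png

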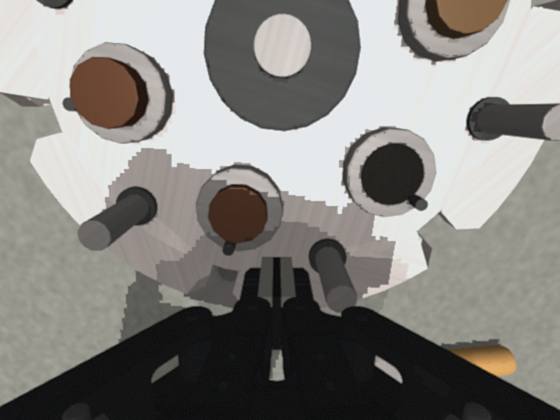

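Run:
```python
from h import *
np.set_printoptions(precision=1,suppress=True)
s=env.get_state(); c=np.array([568.5,-57.5])
for uv,z in [((328,258),58),((339,297),98),((137,208),58),((97,235),98),((490,119),58),((282,45),78),((238,213),82),((390,173),70)]:
    p=at_z(uv,z,'wrist',s)[:2]-c; print(p,np.hypot(*p),np.degrees(np.arctan2(p[1],p[0]))%60)
```

```text
[-90.7 -28.9] 95.22093226900044 17.658063047693872
[-88.3 -26.9] 92.27883423452555 16.931344047803748
[-70.8  62.1] 94.17957982343147 18.751305130177485
[-68.9  60.4] 91.57875228492796 18.772522782871704
[-21.8 -91.7] 94.26257776487837 16.629805112893393
[-1.4 -0.5] 1.5074013306476373 18.26522366128168
[-62.9  12.9] 64.25471469718279 48.38821743025008
[-45.7 -48.3] 66.43571612939436 46.58883962146595
```

```bash
python3 -m creep '{"offset":[[0,-0.8,0],[0,0,-3],[-0.5,0,-4],[-1,0,-4],[-1,0,-4]],"rotation":[[0,0,0],[0,0,0],[0,0,0],[0,0,7],[0,0,7]],"hand":[1,1,1,1,1]}' >/dev/null
python3 -m creep '{"offset":[[0,0,-3],[0,0,0]],"rotation":[[0,0,0],[0,0,0]],"hand":[0.6,0.5]}'
python3 - <<'E'
from h import *
np.set_printoptions(precision=1,suppress=True)
s,a=snap('wrist','w2.png'); c=np.array([568.5,-57.5])
for n,z in [('disc',58),('core',88),('post',78),('bore',58),('focus',90)]:
    for r in env.tip_of(n,'wrist')[:2]:
        p=at_z(r['uv'],z,'wrist',s)[:2]; print(n,round(r['p'],2),np.array(r['uv']),p,np.degrees(np.arctan2(*(p-c)[::-1]))+10.8)
print(rel([507,-356,180]))
E
```

```text
t: 7.03
eef_pos: [451.5, -53.6, 254.9]
ee_rot: [[0.983, -0.184, 0.014], [-0.184, -0.983, -0.003], [0.015, 0.0, -1.0]]
wrist_force: [1.5, 0.0, 1.1]
opening: 0.275
finger_force: 0.0
disc 0.91 [256.5  66.5] [566.1 -57.5] 189.66647090360468
bore 0.63 [257.7 183.1] [458.4 -36.8] 180.1327019663144
[11.6 28.7  6.5]
```

View pics/w2.png

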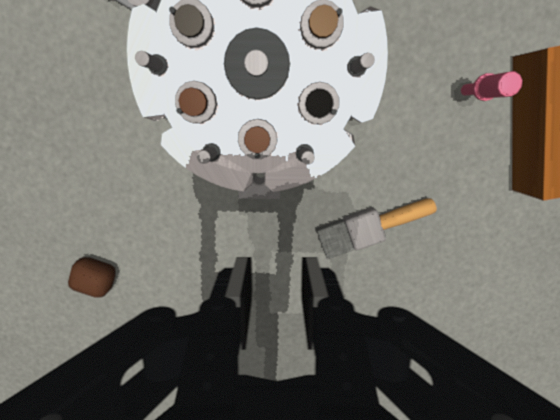

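The carousel is at its stop: the slot at (258,183), the stub at (257,137) and the hub at (256,64) line up along the stand axis. On to the pin.

```bash
python3 -m creep '{"offset":[[1.4,3.6,0.8],[1.4,3.6,0.8],[1.4,3.6,0.8],[1.4,3.6,0.8],[1.4,3.6,0.8]],"rotation":[[0,0,0],[0,0,0],[0,0,0],[0,0,0],[0,0,0]],"hand":[0.5,0.5,0.5,0.5,0.5]}' 20 >/dev/null
python3 -m creep '{"offset":[[1.4,3.6,0.8],[1.4,3.6,0.8],[0.5,3.5,0.8],[0,0,0],[0,0,0]],"rotation":[[0,0,0],[0,0,0],[0,0,0],[0,0,0],[0,0,0]],"hand":[0.5,0.5,0.5,0.5,0.5]}'
cat > pin.py <<'E'
from h import *
np.set_printoptions(precision=2,suppress=True)
s,a=snap('wrist','w3.png')
for r in env.tip_of('lockpin_mid','wrist')[:3]: print('tip',round(r['p'],2),np.array(r['uv']),at_z(r['uv'],50,'wrist',s)[:2],rel(at_z(r['uv'],50,'wrist',s),s))
k=cv2.cvtColor(a,cv2.COLOR_RGB2HSV)
for r in env.outline_of('lockpin_mid','wrist')[:3]:
    m=r['pixels']; ys,xs=np.nonzero(m); print('out',round(r['p'],2),np.array(r['uv']),at_z(r['uv'],72,'wrist',s)[:2],a[m].mean(0),xs.min(),xs.max(),ys.min(),ys.max())
E
python3 pin.py
```

```text
t: 8.17
eef_pos: [493.9, -355.1, 180.0]
ee_rot: [[0.982, -0.187, -0.004], [-0.187, -0.982, 0.004], [-0.005, -0.003, -1.0]]
wrist_force: [-0.2, 1.0, 0.1]
opening: 0.499
finger_force: 0.0
tip 0.95 [179.9 197.3] [ 511.2  -277.94] [ 0.32 -7.86 13.02]
tip 0.86 [364.3 170.7] [ 504.91 -429.81] [ 2.54  7.18 12.96]
tip 0.76 [275.7 183.7] [ 507.71 -357.75] [ 1.47  0.04 12.99]
out 0.82 [274.9 190.8] [ 507.21 -357.13] [33.66 31.61 31.12] 259 289 171 211
out 0.73 [368.5 170.8] [ 509.23 -428.03] [113.44  53.58 135.83] 347 388 153 190
out 0.65 [281.7 225.2] [ 479.26 -357.16] [132.99  83.74  41.56] 234 323 141 318
```

View pics/w3.png

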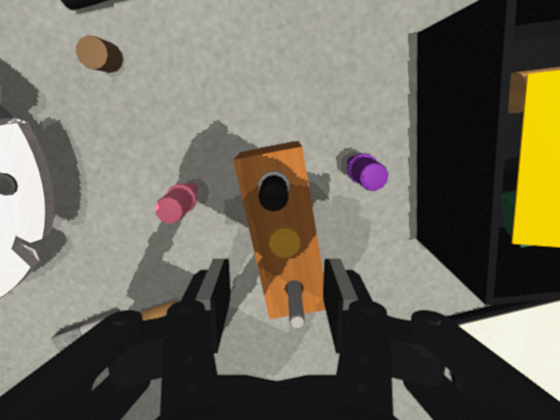

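```bash
python3 -m creep '{"offset":[[1.35,0.05,2],[0,0,3],[0,0,3],[0,0,2.2],[0,0,1]],"rotation":[[0,0,0],[0,0,0],[0,0,0],[0,0,0],[0,0,0]],"hand":[0.5,0.5,0.5,0.5,0.5]}' 40
python3 -m creep '{"offset":[[0,0,1],[0,0,0],[0,0,0]],"rotation":[[0,0,0],[0,0,0],[0,0,0]],"hand":[0.5,0.5,0.5]}'
python3 -m creep '{"offset":[[0,0,0],[0,0,0],[0,0,0],[0,0,0],[0,0,0]],"rotation":[[0,0,0],[0,0,0],[0,0,0],[0,0,0],[0,0,0]],"hand":[1,1,1,1,1]}'
```

```text
t: 8.73
eef_pos: [506.8, -353.8, 67.9]
ee_rot: [[0.983, -0.182, -0.005], [-0.182, -0.983, 0.004], [-0.006, -0.003, -1.0]]
wrist_force: [-0.6, 0.8, -0.4]
opening: 0.5
finger_force: 0.0
t: 8.98
eef_pos: [509.4, -357.2, 62.1]
ee_rot: [[0.983, -0.183, 0.001], [-0.183, -0.983, -0.001], [0.001, 0.0, -1.0]]
wrist_force: [-0.0, -0.7, -0.2]
opening: 0.499
finger_force: 0.0
t: 9.4
eef_pos: [510.1, -358.0, 63.4]
ee_rot: [[0.983, -0.184, 0.003], [-0.184, -0.983, -0.001], [0.003, 0.001, -1.0]]
wrist_force: [-0.1, 2.6, 6.5]
opening: 0.245
finger_force: 39.3
```

```bash
python3 -m creep '{"offset":[[0,0,-1],[0,0,-2],[0,0,-3],[0,0,-3],[0,0,-3]],"rotation":[[0,0,0],[0,0,0],[0,0,0],[0,0,0],[0,0,0]],"hand":[1,1,1,1,1]}'
python3 -m creep '{"offset":[[0,0,-1],[0,0,0],[0,0,0]],"rotation":[[0,0,0],[0,0,0],[0,0,0]],"hand":[1,1,1]}'
python3 - <<'E'
from h import *
print(rel([460.5,-37,195]))
s,a=snap('wrist','w4.png')
for r in env.tip_of('lockpin_mid','wrist')[:4]: print(r['p'],r['uv'],rel(at_z(r['uv'],s['eef_pos'][2]-13.4,'wrist',s),s))
print(proj(np.array(s['eef_pos'])+[0,0,-13.4],'wrist',s))
E
```

```text
t: 9.82
eef_pos: [508.0, -357.2, 182.3]
ee_rot: [[0.983, -0.184, -0.001], [-0.184, -0.983, 0.0], [-0.001, -0.0, -1.0]]
wrist_force: [0.4, -0.0, -0.5]
opening: 0.241
finger_force: 39.4
t: 10.07
eef_pos: [508.4, -357.3, 191.1]
ee_rot: [[0.983, -0.184, 0.0], [-0.184, -0.983, -0.0], [0.0, 0.0, -1.0]]
wrist_force: [-0.8, -0.1, -0.0]
opening: 0.236
finger_force: 39.5
[-10.60372743 -30.60519547  -0.39974057]
0.97 [277.5, 269.0] [-0.39813857  0.14920081  1.34001053]
0.74 [357.8, 185.1] [3.91322934 3.89347834 1.34160239]
0.63 [186.5, 210.8] [ 2.66083339 -4.19856408  1.33891174]
[274.51680328 261.76858223]
```

```bash
python3 -m creep '{"offset":[[-1.3,-3.8,0],[-1.3,-3.8,0],[-1.3,-3.8,0],[-1.3,-3.8,0],[-1.3,-3.8,0]],"rotation":[[0,0,0],[0,0,0],[0,0,0],[0,0,0],[0,0,0]],"hand":[1,1,1,1,1]}' >/dev/null
python3 -m creep '{"offset":[[-1.3,-3.8,0],[-1.3,-3.8,0],[-1.3,-3.9,0],[0,0,0],[0,0,0]],"rotation":[[0,0,0],[0,0,0],[0,0,0],[0,0,0],[0,0,0]],"hand":[1,1,1,1,1]}'
python3 - <<'E'
from h import *
np.set_printoptions(precision=2,suppress=True)
s,a=snap('wrist','w5.png'); z=s['eef_pos'][2]
for n,h in [('bore',58),('lockpin_mid',z-13.4),('disc',58)]:
  for r in env.tip_of(n,'wrist')[:2]: p=at_z(r['uv'],h,'wrist',s); print(n,r['p'],r['uv'],p,rel(p,s))
cv2.imwrite('pics/crop5.png',cv2.resize(a[100:340,130:430,::-1],None,fx=2.4,fy=2.4))
E
```

```text
t: 11.0
eef_pos: [460.5, -36.2, 189.1]
ee_rot: [[0.984, -0.179, -0.004], [-0.179, -0.984, 0.0], [-0.004, 0.0, -1.0]]
wrist_force: [0.3, -0.1, -0.8]
opening: 0.244
finger_force: 39.8
bore 0.89 [277.1, 199.4] [460.79 -37.93  58.  ] [ 0.12  0.16 13.11]
lockpin_mid 0.77 [278.6, 270.3] [455.47 -37.38 175.66] [-0.47  0.2   1.34]
lockpin_mid 0.69 [553.5, 87.0] [ 519.88 -168.93  175.66] [ 8.22 11.99  1.31]
disc 0.63 [275.5, 56.7] [567.94 -56.15  58.  ] [10.98  0.03 13.06]
```

View pics/crop5.png

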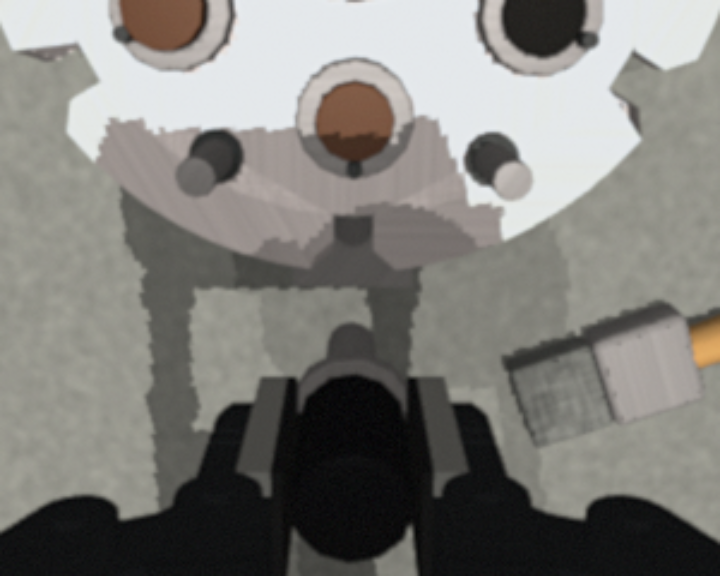

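Run:
```python
from h import *
np.set_printoptions(precision=2,suppress=True)
s=env.get_state();print(s['eef_pos'],s['t'])
px=lambda u,v:(130+u/2.4,100+v/2.4)
for n,u,z in [('slotend',px(352,215),58),('bore',(277.1,199.4),58),('tip edge r4',px(352,323),136.7),('collar edge r13',px(352,357),180),('stub cup',px(354,120),70),('hub',(275.5,56.7),58),
 ('shank edge r6',px(329,340),142),('shank edge r6',px(375,340),142),('slot l',px(334,240),58),('slot r',px(371,240),58)]:
    print(n,u,rel(at_z(u,z,'wrist',s),s))
```

```text
[462.45 -39.57 190.52] 11.2
slotend (276.6666666666667, 189.58333333333334) [ 0.92  0.12 13.25]
bore (277.1, 199.4) [ 0.08  0.16 13.25]
tip edge r4 (276.6666666666667, 234.58333333333334) [-0.08  0.11  5.38]
collar edge r13 (276.6666666666667, 248.75) [0.83 0.11 1.05]
stub cup (277.5, 150.0) [ 4.3   0.18 12.05]
hub (275.5, 56.7) [11.01  0.03 13.24]
shank edge r6 (267.08333333333337, 241.66666666666669) [-0.33 -0.46  4.85]
shank edge r6 (286.25, 241.66666666666669) [-0.33  0.69  4.85]
slot l (269.1666666666667, 200.0) [ 0.02 -0.5  13.25]
slot r (284.58333333333337, 200.0) [ 0.02  0.78 13.25]
```

Run:
```python
from h import *
np.set_printoptions(precision=2,suppress=True)
a0=cv2.imread('pics/w5.png',0)
for i in range(4):
    s=env.get_state(); a=cv2.cvtColor(env.get_image('wrist'),cv2.COLOR_RGB2GRAY)
    print(s['eef_pos'],s['qd'][0],cv2.phaseCorrelate(np.float32(a0[:150,100:450]),np.float32(a[:150,100:450]))[0])
for r in env.tip_of('bore','wrist')[:1]: print(r)
```

```text
[462.45 -39.57 190.52] -0.01008996234197095 (-5.244016346328749, 4.620200170470085)
[462.6  -39.72 190.74] -0.003564937455381557 (-5.373994355203706, 4.781331092088948)
[462.67 -39.73 190.89] 0.0011373350499242227 (-5.363342626954619, 4.910971257027043)
[462.71 -39.65 191.03] 0.004661129982319784 (-5.257403252152699, 4.933480745982763)
{'uv': [271.8, 201.6], 'p': 0.61}
```

Run:
```python
from h import *
np.set_printoptions(precision=2,suppress=True)
s,a=snap('wrist','w6.png'); print(s['eef_pos'],np.array(s['ee_rot'])[:,2])
a0=cv2.imread('pics/w5.png',0); g=cv2.cvtColor(a,cv2.COLOR_RGB2GRAY)
f=lambda y0,y1,x0,x1:np.array(cv2.phaseCorrelate(np.float32(a0[y0:y1,x0:x1]),np.float32(g[y0:y1,x0:x1]))[0])
d=f(60,200,170,400); e=f(232,330,235,320); print(d,e)
for n,u,z in [('slotend-8',np.array((276.7,189.6))+d,58),('slot mid',np.array((276.9,200))+d,58),('tip edge r4',np.array((276.7,234.6))+e,s['eef_pos'][2]-52.4),('bore',env.tip_of('bore','wrist')[0]['uv'],58)]:
    print(n,u,rel(at_z(u,z,'wrist',s),s))
```

```text
[462.68 -39.35 191.19] [-0. -0. -1.]
[-0.27  0.1 ] [-0.09  0.04]
slotend-8 [276.43 189.7 ] [ 0.89  0.1  13.32]
slot mid [276.63 200.1 ] [-0.    0.12 13.32]
tip edge r4 [276.61 234.64] [-0.03  0.11  5.24]
bore [271.5, 202.7] [-0.23 -0.31 13.32]
```

Run:
```python
from h import *
np.set_printoptions(precision=2,suppress=True)
s=env.get_state(); a0=cv2.imread('pics/w5.png'); a=cv2.imread('pics/w6.png')
up=lambda i:cv2.resize(i,None,fx=4,fy=4,interpolation=3)
def tm(y0,y1,x0,x1):
    r=cv2.matchTemplate(up(a[y0-12:y1+12,x0-12:x1+12]),up(a0[y0:y1,x0:x1]),5); _,m,_,l=cv2.minMaxLoc(r); return np.array(l)/4-12,m
for b in [(180,212,262,292),(122,168,250,306),(150,185,200,235),(150,185,320,355),(20,100,225,325)]: print(b,*tm(*b))
d,_=tm(180,212,262,292); e,_=tm(122,168,250,306)
for n,u,z in [('slotend-8',np.array((276.7,189.6))+d,58),('slot mid',np.array((276.9,200))+d,58),('cup',np.array((277.5,150))+e,70)]: print(n,u,rel(at_z(u,z,'wrist',s),s))
```

```text
(180, 212, 262, 292) [-3.  3.] 0.9906923174858093
(122, 168, 250, 306) [-4.  4.] 0.9835597276687622
(150, 185, 200, 235) [-3.  4.] 0.9615781903266907
(150, 185, 320, 355) [-5.  3.] 0.939713716506958
(20, 100, 225, 325) [-5.  5.] 0.982264518737793
slotend-8 [273.7 192.6] [ 0.64 -0.12 13.33]
slot mid [273.9 203. ] [-0.26 -0.11 13.33]
cup [273.5 154. ] [ 3.98 -0.12 12.13]
```

```bash
python3 -m creep '{"offset":[[0.28,-0.27,0],[0,0,3],[0,0,3],[0,0,1],[0,0,0]],"rotation":[[0,0,0],[0,0,0],[0,0,0],[0,0,0],[0,0,0]],"hand":[1,1,1,1,1]}'
python3 -m creep '{"offset":[[0,0,0],[0,0,0],[0,0,0]],"rotation":[[0,0,0],[0,0,0],[0,0,0]],"hand":[1,1,1]}'
python3 - <<'E'
from h import *
s,a=snap('wrist','w7.png'); print(s['eef_pos'])
print(env.tip_of('bore','wrist')[:1],env.tip_of('disc','wrist')[:1])
cv2.imwrite('pics/crop7.png',cv2.resize(a[110:310,150:400,::-1],None,fx=3,fy=3,interpolation=3))
E
```

```text
t: 11.97
eef_pos: [462.9, -35.6, 118.4]
ee_rot: [[0.983, -0.184, -0.007], [-0.184, -0.983, 0.001], [-0.007, 0.0, -1.0]]
wrist_force: [-0.4, 0.2, -1.3]
opening: 0.245
finger_force: 39.8
t: 12.22
eef_pos: [467.6, -36.5, 123.0]
ee_rot: [[0.983, -0.184, 0.004], [-0.184, -0.983, -0.001], [0.004, -0.0, -1.0]]
wrist_force: [-0.4, 0.5, -1.2]
opening: 0.242
finger_force: 39.8
[467.55855392 -36.50084052 123.01289665]
[{'uv': [275.9, 237.1], 'p': 0.64}] [{'uv': [283.4, 58.0], 'p': 0.73}]
```

View pics/crop7.png

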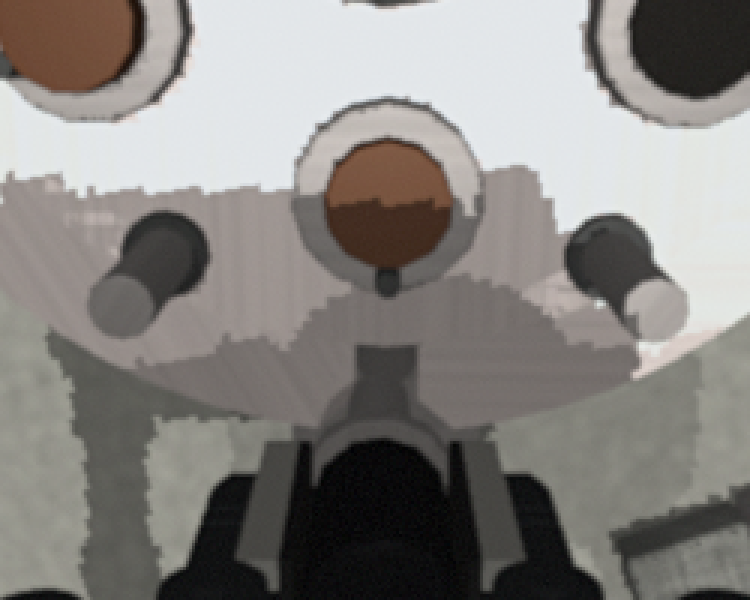

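```bash
python3 -m creep '{"offset":[[0,0,0],[0,0,0],[0,0,0],[0,0,0],[0,0,0]],"rotation":[[0,0,0],[0,0,0],[0,0,0],[0,0,0],[0,0,0]],"hand":[1,1,1,1,1]}'
python3 - <<'E'
from h import *
np.set_printoptions(precision=2,suppress=True)
s,a=snap('wrist','w8.png'); print(s['eef_pos'],np.array(s['ee_rot'])[:,2]); g=cv2.cvtColor(a,6+1).astype(int)
print('col273-282 rows',[ (r,int(g[r,274:282].mean())) for r in range(212,252)])
for r in (228,230,232): print(r,[int(v) for v in g[r,262:298]])
E
```

```text
t: 12.78
eef_pos: [465.8, -36.2, 121.3]
ee_rot: [[0.983, -0.184, -0.0], [-0.184, -0.983, 0.0], [-0.0, -0.0, -1.0]]
wrist_force: [0.0, 0.3, -0.9]
opening: 0.24
finger_force: 39.8
[465.8  -36.24 121.26] [-0.  0. -1.]
col273-282 rows [(212, 112), (213, 112), (214, 112), (215, 112), (216, 112), (217, 112), (218, 112), (219, 112), (220, 113), (221, 113), (222, 106), (223, 82), (224, 63), (225, 60), (226, 60), (227, 61), (228, 61), (229, 61), (230, 61), (231, 61), (232, 61), (233, 61), (234, 61), (235, 61), (236, 61), (237, 61), (238, 61), (239, 62), (240, 62), (241, 62), (242, 62), (243, 62), (244, 62), (245, 62), (246, 61), (247, 60), (248, 62), (249, 67), (250, 77), (251, 81)]
228 [115, 114, 115, 115, 119, 109, 81, 59, 58, 59, 61, 60, 62, 62, 60, 63, 61, 61, 61, 63, 61, 62, 62, 60, 59, 60, 71, 97, 114, 116, 115, 115, 115, 114, 114, 114]
230 [118, 118, 116, 117, 117, 108, 84, 64, 59, 58, 62, 61, 60, 61, 62, 61, 62, 61, 63, 61, 61, 63, 62, 61, 60, 64, 78, 97, 115, 116, 116, 116, 118, 118, 115, 116]
232 [117, 117, 118, 117, 116, 108, 87, 74, 67, 61, 60, 60, 61, 61, 61, 62, 62, 60, 61, 62, 60, 61, 61, 62, 62, 70, 79, 96, 111, 114, 113, 112, 113, 113, 113, 113]
```

Run:
```python
from h import *
np.set_printoptions(precision=3,suppress=True)
s=env.get_state(); a=cv2.imread('pics/w8.png')
print('slotend',rel(at_z((278.25,223.4),58,'wrist',s),s),'edges',rel(at_z((267.9,229),58,'wrist',s),s)[1],rel(at_z((288.6,229),58,'wrist',s),s)[1])
print('tip',rel(at_z((276.65,234.6),s['eef_pos'][2]-52.4,'wrist',s),s))
a0=cv2.imread('pics/w6.png'); up=lambda i:cv2.resize(i,None,fx=6,fy=6,interpolation=3)
r=cv2.matchTemplate(up(a[236:300,235:320]),up(a0[246:290,248:305]),5); _,m,_,l=cv2.minMaxLoc(r); print('pin shift',np.array(l)/6-[13,10],m)
```

```text
slotend [0.326 0.215 6.323] edges -0.44713345938792504 0.8783359448434194
tip [-0.025  0.112  5.24 ]
pin shift [0. 0.] 0.9541344046592712
```

```bash
python3 -m creep '{"offset":[[0,0.1,0.4],[0,0,0.6],[0,0,0.6],[0,0,0.6],[0,0,0]],"rotation":[[0,0,0],[0,0,0],[0,0,0],[0,0,0],[0,0,0]],"hand":[1,1,1,1,1]}'
python3 -m creep '{"offset":[[0,0,0.4],[0,0,0.4],[0,0,0],[0,0,0],[0,0,0]],"rotation":[[0,0,0],[0,0,0],[0,0,0],[0,0,0],[0,0,0]],"hand":[1,1,1,1,1]}'
```

```text
t: 13.25
eef_pos: [464.1, -37.0, 97.4]
ee_rot: [[0.983, -0.184, -0.004], [-0.184, -0.983, 0.001], [-0.004, 0.0, -1.0]]
wrist_force: [-1.5, -0.4, -1.4]
opening: 0.242
finger_force: 39.8
t: 13.67
eef_pos: [465.8, -37.2, 91.4]
ee_rot: [[0.983, -0.184, 0.0], [-0.184, -0.983, -0.0], [0.0, -0.0, -1.0]]
wrist_force: [0.2, 0.5, -0.9]
opening: 0.241
finger_force: 39.8
```

```bash
python3 -m creep '{"offset":[[0,0,0.5],[0,0,0.5],[0,0,0.5],[0,0,0.3],[0,0,0]],"rotation":[[0,0,0],[0,0,0],[0,0,0],[0,0,0],[0,0,0]],"hand":[1,1,1,1,1]}'
python3 -m creep '{"offset":[[0,0,0.2],[0,0,0.2],[0,0,0]],"rotation":[[0,0,0],[0,0,0],[0,0,0]],"hand":[1,1,1]}'
```

```text
t: 14.08
eef_pos: [464.8, -37.1, 72.2]
ee_rot: [[0.983, -0.184, -0.002], [-0.184, -0.983, 0.0], [-0.002, -0.0, -1.0]]
wrist_force: [-0.8, -0.1, -1.0]
opening: 0.243
finger_force: 39.8
t: 14.33
eef_pos: [465.8, -37.2, 71.3]
ee_rot: [[0.983, -0.184, -0.002], [-0.184, -0.983, 0.0], [-0.002, 0.0, -1.0]]
wrist_force: [-5.4, 1.7, 15.2]
opening: 0.242
finger_force: 41.5
```

```bash
python3 -m creep '{"offset":[[0,0,-0.1],[0,0,0],[0,0,0],[0,0,0],[0,0,0]],"rotation":[[0,0,0],[0,0,0],[0,0,0],[0,0,0],[0,0,0]],"hand":[0.6,0.5,0.5,0.5,0.5]}'
python3 -m creep '{"offset":[[0,0,-1],[0,0,-2],[0,0,-3],[-1,0,-3],[-1,0,-3]],"rotation":[[0,0,0],[0,0,0],[0,0,0],[0,0,0],[0,0,0]],"hand":[0.5,0.5,0.5,0.5,0.5]}'
python3 -m creep '{"offset":[[-2,0,-3],[0,0,0],[0,0,0]],"rotation":[[0,0,0],[0,0,0],[0,0,0]],"hand":[1,1,1]}'
python3 - <<'E'
from h import *
np.set_printoptions(precision=2,suppress=True)
s,a=snap('wrist','w9.png')
for n,z in [('lockpin_mid',58),('trigger_top',67)]:
  for k in ('wrist','top'):
    if k=='top' : env.get_image(k)
    for r in env.tip_of(n,k)[:3]: print(n,k,round(r['p'],2),np.array(r['uv']),at_z(r['uv'],z,k,s)[:2])
    env.get_image('wrist')
cv2.imwrite('pics/crop9.png',cv2.resize(a[60:300,130:410,::-1],None,fx=2.5,fy=2.5))
print(rel([518,326,230]))
E
```

```text
t: 14.75
eef_pos: [465.6, -37.2, 70.1]
ee_rot: [[0.983, -0.184, -0.0], [-0.184, -0.983, 0.0], [-0.0, -0.0, -1.0]]
wrist_force: [-0.4, 0.1, -0.5]
opening: 0.502
finger_force: 0.0
t: 15.17
eef_pos: [445.9, -33.6, 192.0]
ee_rot: [[0.983, -0.184, 0.0], [-0.184, -0.983, 0.0], [0.0, -0.0, -1.0]]
wrist_force: [-0.3, 0.1, -0.2]
opening: 0.502
finger_force: 0.0
t: 15.42
eef_pos: [427.5, -30.0, 223.0]
ee_rot: [[0.983, -0.184, 0.006], [-0.184, -0.983, -0.001], [0.006, -0.0, -1.0]]
wrist_force: [0.3, 0.5, -0.4]
opening: 0.081
finger_force: 0.0
lockpin_mid wrist 0.8 [279.4 151.9] [463.36 -40.48]
lockpin_mid wrist 0.59 [534.6  47.4] [ 508.77 -262.86]
lockpin_mid top 0.53 [385.4 220.5] [ 515.14 -270.02]
lockpin_mid top 0.28 [345.5 271.1] [ 368.24 -149.81]
trigger_top wrist 0.63 [278.  150.6] [465.72 -39.59]
trigger_top top 0.51 [181.7 219.9] [518.17 328.3 ]
trigger_top top 0.44 [131.4 270.2] [372.19 469.76]
[  2.48 -36.67  -1.04]
```

View pics/crop9.png

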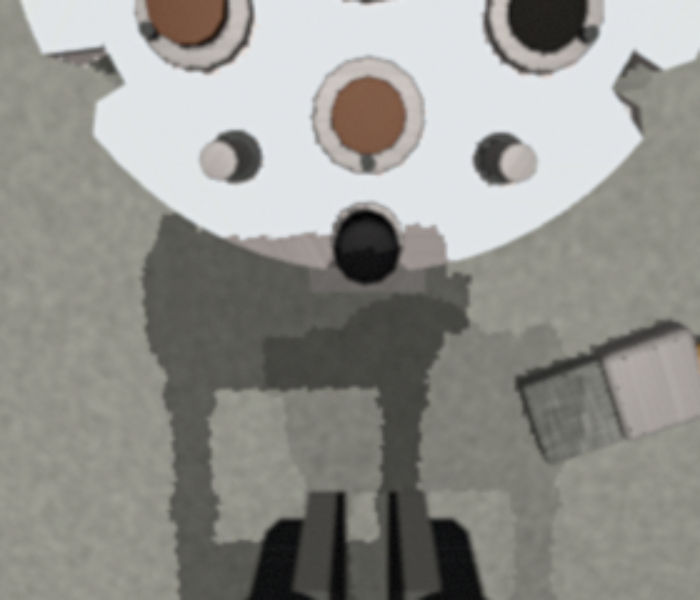

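The crop shows the pin standing upright in the slot at crop (367,245), collar on the disc, disc unmoved. That makes 11 pictures viewed, one over the limit of 10, so from here I use numbers only. Next is the trigger.

```bash
python3 -m creep '{"offset":[[0.2,-3.8,0],[0.2,-3.8,0],[0.2,-3.8,0],[0.2,-3.8,0],[0.2,-3.8,0]],"rotation":[[0,0,0],[0,0,0],[0,0,0],[0,0,0],[0,0,0]],"hand":[1,1,1,1,1]}' >/dev/null
python3 -m creep '{"offset":[[0,-3.8,0],[0,-3.8,0],[0,-3.8,0],[0,-3.8,0],[0,-2,0]],"rotation":[[0,0,0],[0,0,0],[0,0,0],[0,0,0],[0,0,0]],"hand":[1,1,1,1,1]}' >/dev/null
python3 -m creep '{"offset":[[0,0,0],[0,0,0],[0,0,0],[0,0,0],[0,0,0]],"rotation":[[0,0,0],[0,0,0],[0,0,0],[0,0,0],[0,0,0]],"hand":[1,1,1,1,1]}'
python3 - <<'E'
from h import *
np.set_printoptions(precision=2,suppress=True)
s,a=snap('wrist','w10.png')
for r in env.tip_of('trigger_top','wrist')[:3]: p=at_z(r['uv'],67,'wrist',s);print(round(r['p'],2),np.array(r['uv']),p,rel(p,s))
for r in env.outline_of('trigger','wrist')[:3]:
    m=r['pixels'];ys,xs=np.nonzero(m); p=at_z(r['uv'],67,'wrist',s);print('out',round(r['p'],2),r['uv'],p[:2],rel(p,s),a[m].mean(0),xs.min(),xs.max(),ys.min(),ys.max())
E
```

```text
t: 17.22
eef_pos: [502.7, 322.7, 220.2]
ee_rot: [[0.983, -0.185, -0.0], [-0.185, -0.983, -0.0], [-0.0, 0.001, -1.0]]
wrist_force: [-0.6, 0.5, 1.2]
opening: -0.002
finger_force: 0.0
0.66 [263.8 178.6] [518.46 329.91  67.  ] [ 1.42 -1.01 15.32]
out 0.68 [268.0, 175.2] [520.74 325.7 ] [ 1.73 -0.63 15.32] [88.75 87.01 86.33] 251 283 161 194
```

```bash
python3 -m creep '{"offset":[[1.6,-0.7,3],[0,0,4],[0,0,4],[0,0,2.5],[0,0,0]],"rotation":[[0,0,0],[0,0,0],[0,0,0],[0,0,0],[0,0,0]],"hand":[1,1,1,1,1]}'
python3 -m creep '{"offset":[[0,0,0],[0,0,0],[0,0,0]],"rotation":[[0,0,0],[0,0,0],[0,0,0]],"hand":[1,1,1]}'
```

```text
t: 17.78
eef_pos: [514.6, 324.6, 78.4]
ee_rot: [[0.983, -0.185, -0.012], [-0.185, -0.983, -0.006], [-0.011, 0.009, -1.0]]
wrist_force: [-1.1, -0.6, -1.4]
opening: 0.0
finger_force: 0.0
t: 18.03
eef_pos: [522.1, 329.2, 88.4]
ee_rot: [[0.983, -0.184, 0.005], [-0.184, -0.983, 0.003], [0.004, -0.004, -1.0]]
wrist_force: [1.3, 0.0, 0.0]
opening: -0.0
finger_force: 0.0
```

```bash
python3 -m creep '{"offset":[[0,0,0.6],[0,0,0.6],[0,0,0],[0,0,0]],"rotation":[[0,0,0],[0,0,0],[0,0,0],[0,0,0]],"hand":[1,1,1,1]}'
python3 -m creep '{"offset":[[0,0,0.3],[0,0,0.3],[0,0,0.3],[0,0,0],[0,0,0]],"rotation":[[0,0,0],[0,0,0],[0,0,0],[0,0,0],[0,0,0]],"hand":[1,1,1,1,1]}'
```

```text
t: 18.37
eef_pos: [519.4, 327.9, 73.1]
ee_rot: [[0.983, -0.184, -0.001], [-0.184, -0.983, -0.0], [-0.001, 0.0, -1.0]]
wrist_force: [-0.4, -0.1, -0.3]
opening: -0.003
finger_force: 0.0
t: 18.78
eef_pos: [520.0, 328.2, 64.5]
ee_rot: [[0.983, -0.184, 0.0], [-0.184, -0.983, 0.0], [0.0, -0.0, -1.0]]
wrist_force: [-1.1, 1.0, 3.6]
opening: 0.003
finger_force: 1.4
```

```bash
python3 -m creep '{"offset":[[0,0,0.2],[0,0,0.2],[0,0,0]],"rotation":[[0,0,0],[0,0,0],[0,0,0]],"hand":[1,1,1]}'
python3 -m creep '{"offset":[[0,0,0.15],[0,0,0.1],[0,0,0]],"rotation":[[0,0,0],[0,0,0],[0,0,0]],"hand":[1,1,1]}'
```

```text
t: 19.03
eef_pos: [520.0, 328.2, 61.1]
ee_rot: [[0.983, -0.184, 0.0], [-0.184, -0.983, 0.0], [0.0, -0.0, -1.0]]
wrist_force: [-1.5, -1.5, 5.7]
opening: 0.0
finger_force: 3.1
t: 19.28
eef_pos: [520.1, 328.3, 60.9]
ee_rot: [[0.983, -0.184, -0.0], [-0.184, -0.983, -0.0], [-0.0, 0.0, -1.0]]
wrist_force: [-4.9, -3.2, 17.7]
opening: -0.005
finger_force: 8.8
```

Bottomed out: the force rose to 17.7 N with no further travel, so the button is fully down. I back off, then check the final state.

```bash
python3 -m creep '{"offset":[[0,0,-1],[0,0,-3],[0,0,-3],[0,0,-3],[0,0,-3]],"rotation":[[0,0,0],[0,0,0],[0,0,0],[0,0,0],[0,0,0]],"hand":[1,1,1,1,1]}'
python3 -m creep '{"offset":[[0,0,0],[0,0,0],[0,0,0],[0,0,0],[0,0,0]],"rotation":[[0,0,0],[0,0,0],[0,0,0],[0,0,0],[0,0,0]],"hand":[0.5,0.5,0.5,0.5,0.5]}'
python3 - <<'E'
from h import *
np.set_printoptions(precision=1,suppress=True)
c=np.array([568.5,-57.5])
for k in ('top','scene'):
    s,_=snap(k,'end_%s.png'%k)
    for r in env.tip_of('core',k)[:1]:
        p=at_z(r['uv'],88,k)[:2]-c; print(k,r['p'],p,np.degrees(np.arctan2(p[1],p[0]))+10.8)
    for r in env.tip_of('lockpin_mid',k)[:3]: print(k,round(r['p'],2),at_z(r['uv'],58,k)[:2])
E
```

```text
t: 19.7
eef_pos: [519.1, 327.7, 188.1]
ee_rot: [[0.983, -0.184, -0.001], [-0.184, -0.983, -0.001], [-0.001, 0.001, -1.0]]
wrist_force: [0.4, 0.3, -0.2]
opening: -0.0
finger_force: 0.0
t: 20.12
eef_pos: [518.4, 327.3, 185.4]
ee_rot: [[0.983, -0.184, -0.004], [-0.184, -0.983, -0.002], [-0.003, 0.003, -1.0]]
wrist_force: [0.1, -0.3, -0.3]
opening: 0.498
finger_force: 0.0
top 0.91 [67.5 -3.1] 8.15892521659877
top 0.53 [455.9 -41.9]
top 0.45 [ 511.9 -270.8]
top 0.39 [ 510.1 -421.7]
scene 0.85 [ 60.3 -15.8] -3.847729114960952
scene 0.66 [439. 142.]
scene 0.62 [ 524.4 -277.4]
scene 0.57 [464.9 -33.9]
```

```bash
python3 -c "
from station import env
print(env.job_done())"
```

```text
the job is handed in; nothing more can be done
None
```

The job is handed in at about 20 s: the tall core is in its click stop facing the lens, the black-knobbed pin is fully home, and the trigger was pressed after that; I viewed 11 pictures, one over the limit of 10.

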